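Refit the hob knob and shut the tap

TASK

The left-hand tap of the two-burner gas hob has been left open and its silver knob is off, lying on the table. Line the knob up with the D-shaped stem, push it on until it snaps and is fully home, then turn the tap clockwise as far as it goes to shut it, and let go. Leave the right-hand tap shut, and leave the black knob and the burner cap where they lie.

Things in the scene. Friction and masses are not known exactly. Their poses are not given: they have to be found in the camera images.
- knob_centre (a point): Loose silver hob knob with red pointer marks, upright on the table, bore down; this point is on its axis, 26 mm above its underside and below its top. Skirt 66 mm in diameter, 28 mm high; on it a straight-sided grip bar 60 mm long (along x), 16 mm wide (along y), 24 mm high, to be grasped across. z: up its axis; +x: along the bar, to the end with the red mark on top. 0.09 to 0.14 kg.
- knob_bore (a point): Centre of the knob's underside, axes as knob_centre. Here is a D-shaped bore 25 mm deep with a conical mouth 25 mm wide: 16.8 mm in diameter, its flat on the +x (pointer) side, 2.8 mm from the axis. The bore cannot be seen from above: the pointer shows where its flat is. (The round black knob on the table is for something else.)
- stem_foot (a point): Foot of the bare brass stem of the hob's left tap (seen from the robot), on its axis, at the top of the steel disc, 82 mm above the table, on which the knob's underside rests when fully home. Stem: upright, 16 mm in diameter, 24 mm high, top bevelled, one flat 2.5 mm from the axis. Axes turn with the tap: z up, +x out through the flat. The knob goes on with its +x along this +x.
- stem_top (a point): Top end of that stem, on its axis, 24 mm above stem_foot, same axes. The fitted knob has about 0.12 rad of play either way; mouth and bevel take up some 2 mm and 0.15 rad of misalignment. Two small sprung catches stand 3 mm out of the stem's sides (y), 12.5 mm above stem_foot: laid on loosely, the knob stays 10 mm proud; pushed down with some 12 N it snaps past them, fully home, and holds.
- tap (a joint): Turn of the left tap and its stem, rad: 0 = shut (a hard stop); grows counter-clockwise, seen from above, as it opens, to 1.6. Starts open by 0.5 to 1.0. Turns very easily towards shut, less so (0.1 N m) the other way, stays where it is left. Shut, the stem's +x and the knob's pointer point straight to the back of the hob.
- other_knob (a joint): Turn of the right-hand tap, rad, with an equal silver knob already fitted, its axis 150 mm to the right of the bare stem along the hob's front: 0 = shut, grows counter-clockwise. It is shut at the start and must stay shut.
- hob: Gas hob, fixed: black glass top 310 mm wide, 520 mm deep, 80 mm above the table. Origin on the table, under the middle of the line between its taps; +x to its back, +y to its left: bare stem at (0, 75, 82) mm, front edge at x = -55, side edges at y = -155 and 155. From x = 89 mm back, a black pan support 185 mm wide rises to 124 mm above the table.
- black_knob: Bystander: round black plastic knob, 60 mm in diameter, 38 mm high, on the table; origin at the centre of its underside.
- burner_cap: Bystander: black enamelled burner cap, a disc 68 mm in diameter, 15 mm high, on the table; origin at the centre of its underside.
Not all that is in view belongs to the job. Of the things shaped like the part that bears knob_centre, the aluminium one is meant.

How it is judged:
By the outcome, as a careful person would: the job done as asked, in the order asked, and still so for the second after the job is handed in, with the robot touching nothing.
It also fails if it takes over 45 s, if anything falls off the work surface, if the arm or the gripper's body presses on something with over 40 N, if the wrist force passes 120 N, or if a joint passes its speed limit or range.

ROBOT

A 7-joint arm with a two-finger parallel gripper is mounted at the origin on the work surface. World frame = base frame: x ahead of the robot, y to its left, z up, the work surface at z = 0. Lengths are in m, angles in degrees, forces in N, time in s.
With the tool pointing down it reaches from about 0.425 to 0.875 m from the base axis. Payload 4.7 kg.
Tool frame: the origin (TCP) lies midway between the tips of the shut fingers; the grasp point (between the pads) lies 19 mm behind it (env.grip_depth is the distance from the TCP to the grasp point, in m); z points along the fingers, y is the line along which they close (so a half turn about z gives the same grasp; the last joint's range is limited). The gripper opens to 87 mm and grips with 3 to 60 N. Pads are 19 mm wide; open, the fingers measure 117 mm over their backs; the gripper's body (75 mm by 190 mm) begins 51 mm behind the grasp point.
Start: joints at [68.646, 18.392, -4.016, 83.108, 1.295, 78.541, -3.26], TCP at [0.245, -0.602, 0.184] pointing down, gripper open.
Joint ranges: [-163.93, 163.93], [-17.29, 119.83], [-79.2, 71.16], [3.27, 140.29], [-89.18, 269.18], [5.43, 117.66], [-154.24, 154.24]. Speed limits (degrees/s): [147.25, 147.25, 180, 180, 180, 180, 180].

INTERFACE

Orientations are given as [roll, pitch, yaw] about the fixed x, y, z axes, in that order (R = Rz(yaw) Ry(pitch) Rx(roll)).
In Python, from cell import get_obs, optics, env, nets gives the robot as it stands.
- The arm moves only by the shell command python3 -m creep 'ROWS' [FORCE]. ROWS is JSON, a list of rows, each an object of numbers: "wx", "wy", "wz": the turn, a rotation vector about the tool's x, y, z in degrees; "tx", "ty", "tz": the shift along the tool's x, y, z in mm; "gripper": the opening, from -1 (shut) to 1 (fully open). A call has 1 to 5 rows; each row is the pose to reach, as a shift and turn from the pose commanded when the call began, along the tool's axes at that moment; what a row does not reach only later rows make up. A row lasts 1/12 s, in which the tool goes at most 41.7 mm and 7.16 degrees, less where a joint would pass 70% of its speed; a pose out of reach is approached as far as the arm can. A call with a gripper value outside its range is refused whole. The fingers move at their own pace and stop on an object; FORCE is the grip in N (left out, the last holds). Time passes only in rows, so rows that repeat a pose let the fingers close. It gives the time, the measured TCP pose, the force, the opening and the grip force at its end, in the units of the state.
- get_obs(): the state, without advancing time (a new reading comes with each control period).
- optics.read_camera(name): name is "scene" or "side" or "wrist"; returns (picture, depth): 384x512x3 uint8, red, green, blue; 384x512 float32, m along the optical axis (not along the pixel's ray), 0 where there is no reading.
- optics.camera_info(name): a dict with "fovy" (degrees; the focal length in pixels is half the picture's height over the tangent of half this angle, whatever the lens; pixels are square), "cx", "cy" (the principal point, pixels), "R" (3x3) and "t" (3): a world point X has camera coordinates R X + t; the wrist camera has in their place "tool_from_camera" (4x4, takes a point from camera to tool coordinates, whose origin is the TCP and whose axes are the flange's). Camera axes: x right, y down, z forward; pixel columns grow to the right and rows downward; lengths in m; the calibration is good to about 2 mm. A picture is of the moment at which its call begins: read the wrist's pose just before it. camera_info takes no time and is no camera call.
- env.sign_off(): hands the job in; it is judged then, once.
Trained networks look in the newest picture that a camera, given by its name, has taken for a name from the list of things; names that differ only in an ending like _2 or _b are one class to them, and where a whole thing is asked for, a point or a joint stands for the part that bears it (a point fixed in the world has none). Each returns a list of dicts, best first, with "confidence" (0 to 1); they miss things now and then, are a little off and sometimes report something else, mostly with a low value. They report only what shows in the picture. A call takes as long as a camera call. They do not tell look-alikes from the thing itself.
- nets.look_for(query, camera): "point" ([x, y, z] in m, in world coordinates, good to about 4 mm: the middle of the surface that is visible of it).
- nets.place_of(query, camera): "point" ([x, y, z] in m, in world coordinates, good to about 4 mm: a listed point, or the origin of a listed thing).
The state is a dict: "time_s": time; "qpos": joint angles; "joint_velocities": joint speeds; "effort": joint torques, N m; "tool_pos": TCP position; "tool_rot": TCP orientation; "force": force on the tool from outside, world axes, zero at the start; "wrist_torque": the same for the moment, N m; "grip_width": finger opening in m; "grasp_force": force on a finger pad.
Only numpy, scipy, OpenCV 4.12 (cv2) and the standard library are available. Lean on these libraries where they do the work, as an engineer would, in place of code of your own. Each camera call takes 0.05 s, during which the arm holds its last target. There are 200 camera calls.

## Working session

There is one attempt and no reset: what is moved stays moved. The work goes in short steps, Python scripts to look and compute and a shell command to move; the robot and the scene stay as the last step left them, time stands still between calls to the robot, and variables do not carry over. Pictures are saved under pics/ and viewed, at most 10 in all, crops included, and the job is handed in when it is done.

```bash
ls; mkdir -p pics
cat > h.py <<'E'
import numpy as np,cv2,json
from cell import get_obs,optics,env,nets
from scipy.spatial.transform import Rotation as Ro
def snap(n,f):
    p,d=optics.read_camera(n); cv2.imwrite('pics/'+f,p[:,:,::-1]); return p,d
def pose():
    o=get_obs(); return np.array(o['tool_pos']),Ro.from_euler('xyz',o['tool_rot'],degrees=True).as_matrix()
def cam(n):
    i=optics.camera_info(n); f=192/np.tan(np.radians(i['fovy'])/2)
    if 'R' in i: R=np.array(i['R']);t=np.array(i['t'])
    else:
        p,A=pose();T=np.array(i['tool_from_camera']);Rw=A@T[:3,:3];tw=A@T[:3,3]+p;R=Rw.T;t=-Rw.T@tw
    return f,i['cx'],i['cy'],R,t
def unproj(c,u,v,z):  # ray to plane z
    f,cx,cy,R,t=c; o=-R.T@t; r=R.T@np.array([(u-cx)/f,(v-cy)/f,1]); return o+r*(z-o[2])/r[2]
def proj(c,X):
    f,cx,cy,R,t=c; q=R@np.array(X)+t; return q[:2]/q[2]*f+[cx,cy]
def totool(d):  # world vec -> tool mm
    return np.round(pose()[1].T@np.array(d)*1000,1)
E
python3 - <<'E'
from h import *
print(get_obs())
for n in('scene','side'):
    snap(n,n+'0.png')
    for q in('knob_centre','stem_top','other_knob','black_knob','burner_cap','hob'):
        print(n,q,[(np.round(r['point'],3),round(r['confidence'],2),np.round(proj(cam(n),r['point']))) for r in nets.place_of(q,n)[:4]])
a=np.hstack([cv2.imread('pics/scene0.png'),cv2.imread('pics/side0.png')]);cv2.imwrite('pics/both0.png',cv2.resize(a,(800,300)))
E
```

```text
pics
{'time_s': 0.0, 'qpos': array([68.64380417, 18.43934969, -4.0166176 , 83.17550068,  1.29500453,
       78.54063976, -3.25917451]), 'joint_velocities': array([-0.02751663, -0.01653312, -0.01555166,  0.09852602, -0.01925884,
        0.03232313, -0.06720526]), 'effort': array([-1.12344583e-04, -4.91288495e+01, -4.04223762e-01, -3.12527919e+01,
       -6.41131564e-02,  4.37730260e-02,  1.89323346e-04]), 'tool_pos': array([ 0.24494054, -0.60140027,  0.1832532 ]), 'tool_rot': array([-1.79889759e+02,  5.44147510e-03,  2.21678210e+01]), 'force': array([ 0.26919759, -0.36452511, -0.0401008 ]), 'wrist_torque': array([-0.01543391,  0.00622079,  0.03371328]), 'grasp_force': 0.0, 'grip_width': 0.08673204509618618}
scene knob_centre [(array([0.523, 0.433, 0.029]), 0.92, array([371., 181.])), (array([0.422, 0.346, 0.024]), 0.81, array([325., 173.])), (array([0.287, 0.328, 0.027]), 0.8, array([293., 149.])), (array([ 0.42 ,  0.237, -0.001]), 0.68, array([294., 194.]))]
scene stem_top [(array([ 0.51 , -0.018,  0.102]), 0.63, array([231., 233.]))]Traceback (most recent call last):
  File "<stdin>", line 6, in <module>
ValueError: it knows: black_knob, burner_cap, hob, knob_bore, knob_centre, stem_foot, stem_top
```

View pics/scene0.png

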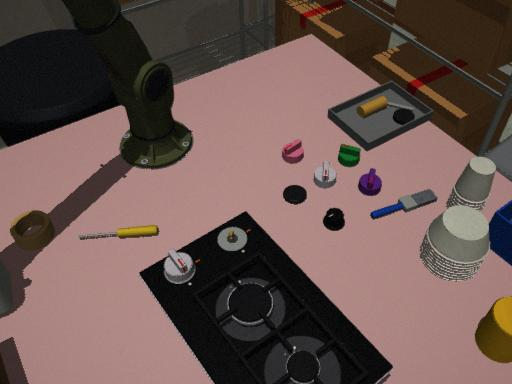

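The scene view shows the silver knob with red marks at (325,175). The look-alikes are pink (292,152), green (349,155) and purple (370,182), plus the fitted silver knob at (179,266). The black knob is at (334,218), the burner cap at (294,194) and the bare stem at (232,236). I choose (325,175) and will check it in a crop.

Run:
```python
from h import *
snap('side','side0.png')
for n in('side','scene'):
    if n=='scene': snap(n,'scene0.png')
    for q in('knob_centre','stem_top','stem_foot','black_knob','burner_cap','hob'):
        print(n,q,[(np.round(r['point'],3),round(r['confidence'],2),np.round(proj(cam(n),r['point']))) for r in nets.place_of(q,n)[:5]])
s=cv2.imread('pics/scene0.png');d=cv2.imread('pics/side0.png')
c=cv2.resize(s[130:300,140:400],None,fx=3,fy=3,interpolation=2)[:,:780]
cv2.imwrite('pics/crop0.png',c)
```

```text
side knob_centre [(array([0.521, 0.432, 0.03 ]), 0.68, array([169., 279.])), (array([0.399, 0.461, 0.025]), 0.67, array([210., 305.])), (array([0.286, 0.324, 0.029]), 0.64, array([279., 276.])), (array([0.425, 0.35 , 0.027]), 0.63, array([222., 268.]))]
side stem_top [(array([ 0.51 , -0.02 ,  0.105]), 0.54, array([249., 161.]))]
side stem_foot [(array([ 0.512, -0.014,  0.083]), 0.58, array([248., 169.]))]
side black_knob [(array([ 0.56 ,  0.269, -0.004]), 0.64, array([190., 244.]))]
side burner_cap [(array([ 0.427,  0.237, -0.002]), 0.73, array([240., 248.]))]
side hob [(array([ 0.516, -0.093, -0.004]), 0.94, array([257., 180.])), (array([ 0.507, -0.021,  0.106]), 0.63, array([250., 161.])), (array([ 0.56 ,  0.27 , -0.004]), 0.39, array([190., 244.]))]
scene knob_centre [(array([0.286, 0.329, 0.026]), 0.96, array([293., 148.])), (array([0.422, 0.344, 0.026]), 0.92, array([324., 173.])), (array([0.522, 0.433, 0.03 ]), 0.81, array([371., 181.])), (array([0.395, 0.458, 0.028]), 0.63, array([349., 152.]))]
scene stem_top [(array([ 0.507, -0.017,  0.105]), 0.63, array([231., 231.]))]
scene stem_foot [(array([ 0.508, -0.017,  0.084]), 0.39, array([232., 237.]))]
scene black_knob [(array([ 0.563,  0.267, -0.003]), 0.73, array([333., 223.]))]
scene burner_cap [(array([ 0.425,  0.234, -0.001]), 0.6, array([294., 196.]))]
scene hob [(array([ 0.515, -0.089,  0.001]), 0.9, array([210., 271.]))]
```

View pics/crop0.png

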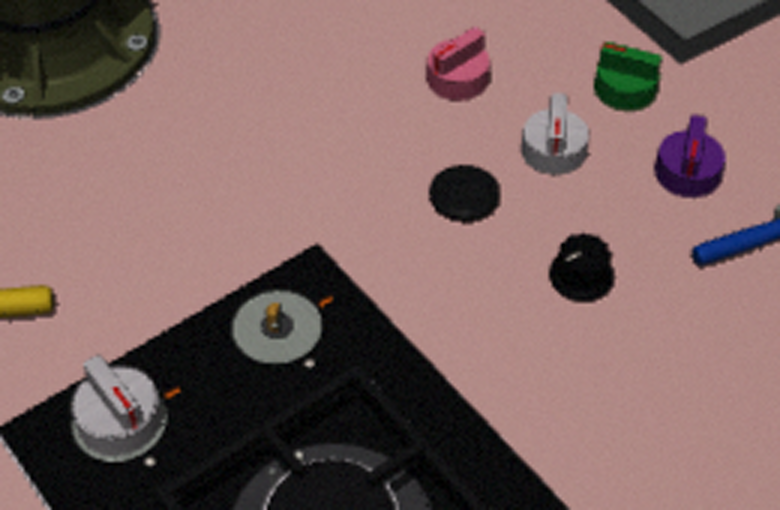

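View pics/side0.png

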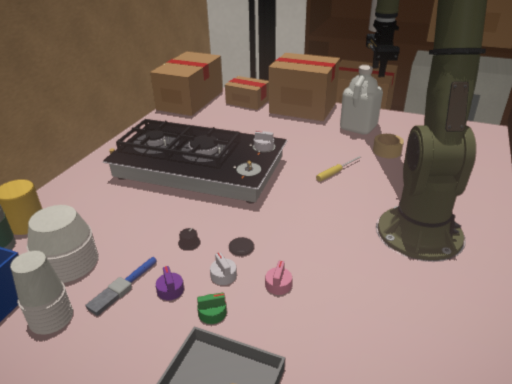

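Run:
```python
from h import *
c=cam('scene')
P=lambda u,v,z: unproj(c,140+u/3,130+v/3,z)
def yaw(a,b): d=b-a; return np.round(np.degrees(np.arctan2(d[1],d[0])),1),np.round(a,3),np.round(b,3)
print('silver bar',yaw(P(559,98,.052),P(557,143,.052)))
print('fitted bar',yaw(P(93,362,.134),P(137,412,.134)))
print('orange marks (taps line)',yaw(P(172,394,.08),P(327,302,.08)))
print('dots',yaw(P(150,462,.08),P(309,364,.08)))
print('front edge',yaw(P(0,428,.08),P(318,245,.08)))
i=optics.camera_info('wrist');print(i)
```

```text
silver bar (np.float64(-39.6), array([0.41 , 0.358, 0.052]), array([0.456, 0.32 , 0.052]))
fitted bar (np.float64(7.2), array([ 0.499, -0.17 ,  0.134]), array([ 0.558, -0.163,  0.134]))
orange marks (taps line) (np.float64(93.6), array([ 0.523, -0.121,  0.08 ]), array([0.514, 0.03 , 0.08 ]))
dots (np.float64(93.9), array([ 0.569, -0.165,  0.08 ]), array([ 0.559, -0.015,  0.08 ]))
front edge (np.float64(93.7), array([ 0.477, -0.249,  0.08 ]), array([0.457, 0.056, 0.08 ]))
{'fovy': 71.87461107203814, 'cx': 255.36937543617356, 'cy': 189.71230072200643, 'tool_from_camera': array([[ 3.61190643e-04, -9.60588493e-01, -2.77974130e-01,
         7.74463375e-02],
       [ 9.99999895e-01,  2.68197645e-04,  3.72563570e-04,
        -6.40830729e-04],
       [-2.83328272e-04, -2.77974235e-01,  9.60588489e-01,
        -2.00690709e-01],
       [ 0.00000000e+00,  0.00000000e+00,  0.00000000e+00,
         1.00000000e+00]])}
```

```bash
python3 - <<'E'
from h import *
c=cam('side')
for p in((362,128),(345,118),(380,122),(390,152)): print(p,np.round(unproj(c,*p,0),3))
print(np.round(proj(c,[.245,-.602,.184])), totool(np.array([.51,-.018,.235])-pose()[0]))
E
python3 -m creep '[{"tz":-40},{"tz":-60},{"tz":-60}]'
```

```text
(362, 128) [ 0.273 -0.583  0.   ]
(345, 118) [ 0.356 -0.651  0.   ]
(380, 122) [ 0.217 -0.662  0.   ]
(390, 152) [ 0.142 -0.425  0.   ]
[376.  82.] [ 465.6 -441.   -50.7]validation failed for argument at $[0]...
```

```bash
python3 -m creep '[{"wx":0,"wy":0,"wz":0,"tx":0,"ty":0,"tz":-40,"gripper":1},{"wx":0,"wy":0,"wz":0,"tx":0,"ty":0,"tz":-60,"gripper":1},{"wx":0,"wy":0,"wz":0,"tx":0,"ty":0,"tz":-60,"gripper":1}]'; python3 -m creep --help | head -20
```

```text
time_s: 1.1
tool_pos: [0.2463, -0.6044, 0.2503]
tool_rot: [179.5, -0.0, 22.2]
force: [0.8, -0.7, 0.8]
grip_width: 0.0866
grasp_force: 0.0invalid input: not JSON, or not a number
```

```bash
python3 -m creep '[{"wx":0,"wy":0,"wz":0,"tx":20,"ty":-19,"tz":0,"gripper":1},{"wx":0,"wy":0,"wz":0,"tx":48,"ty":-45,"tz":0,"gripper":1},{"wx":0,"wy":0,"wz":0,"tx":76,"ty":-72,"tz":0,"gripper":1},{"wx":0,"wy":0,"wz":0,"tx":104,"ty":-98,"tz":0,"gripper":1},{"wx":0,"wy":0,"wz":0,"tx":132,"ty":-125,"tz":0,"gripper":1}]' | head -3
python3 -m creep '[{"wx":0,"wy":0,"wz":0,"tx":29,"ty":-27,"tz":0,"gripper":1},{"wx":0,"wy":0,"wz":0,"tx":58,"ty":-54,"tz":0,"gripper":1},{"wx":0,"wy":0,"wz":0,"tx":87,"ty":-82,"tz":0,"gripper":1},{"wx":0,"wy":0,"wz":0,"tx":116,"ty":-110,"tz":0,"gripper":1},{"wx":0,"wy":0,"wz":0,"tx":144,"ty":-137,"tz":0,"gripper":1}]' | head -3
python3 -m creep '[{"wx":0,"wy":0,"wz":0,"tx":29,"ty":-27,"tz":0,"gripper":1},{"wx":0,"wy":0,"wz":0,"tx":58,"ty":-54,"tz":0,"gripper":1},{"wx":0,"wy":0,"wz":0,"tx":87,"ty":-82,"tz":5,"gripper":1},{"wx":0,"wy":0,"wz":0,"tx":116,"ty":-110,"tz":15,"gripper":1},{"wx":0,"wy":0,"wz":0,"tx":144,"ty":-137,"tz":25,"gripper":1}]' | head -3
python3 -m creep '[{"wx":0,"wy":0,"wz":0,"tx":25,"ty":-22,"tz":10,"gripper":1},{"wx":0,"wy":0,"wz":0,"tx":40,"ty":-36,"tz":25,"gripper":1},{"wx":0,"wy":0,"wz":0,"tx":45,"ty":-40,"tz":35,"gripper":1},{"wx":0,"wy":0,"wz":0,"tx":45,"ty":-40,"tz":40,"gripper":1}]'
python3 - <<'E'
from h import *
p,d=snap('wrist','w1.png'); c=cam('wrist'); o=get_obs(); print(o['qpos'],o['tool_pos'],o['tool_rot'])
for q in('stem_top','stem_foot'): print(q,[(np.round(r['point'],4),round(r['confidence'],2)) for r in nets.place_of(q,'wrist')[:3]])
uv=proj(c,[.509,-.018,.106]);print(uv)
u,v=uv.astype(int); cv2.imwrite('pics/w1c.png',cv2.resize(p[max(v-75,0):v+75,max(u-100,0):u+100,::-1],(800,600),interpolation=cv2.INTER_CUBIC)); print('crop origin',max(u-100,0),max(v-75,0))
E
```

```text
time_s: 1.52
tool_pos: [0.3206, -0.4347, 0.2438]
tool_rot: [-180.0, 0.0, 22.1]
time_s: 1.93
tool_pos: [0.4023, -0.253, 0.2442]
tool_rot: [180.0, 0.0, 22.2]
time_s: 2.35
tool_pos: [0.4843, -0.072, 0.2193]
tool_rot: [179.9, -0.1, 22.2]
time_s: 2.68
tool_pos: [0.5095, -0.0182, 0.1775]
tool_rot: [-179.9, 0.1, 22.4]
force: [-0.5, 0.0, -1.0]
grip_width: 0.0867
grasp_force: 0.0
[ 35.35750645   3.54034731 -37.15993934 102.09912578   2.20026077
  75.29761966 -70.09946517] [ 0.50879431 -0.02028875  0.17709233] [-179.91805266    0.1925218    22.21689439]
stem_top [(array([ 0.5113, -0.0201,  0.1079]), 0.75)]
stem_foot [(array([ 0.5105, -0.0166,  0.0858]), 0.67)]
[254.05126896 187.45941546]
crop origin 154 112
```

View pics/w1c.png

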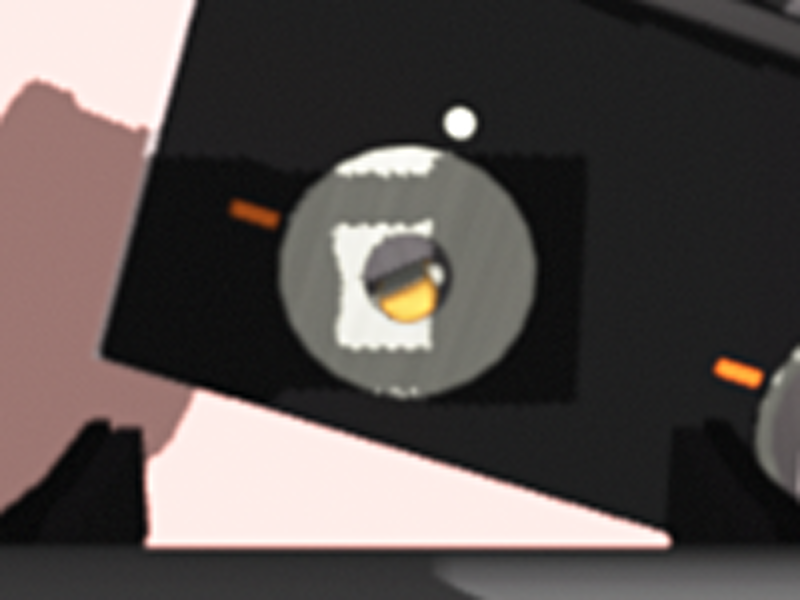

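The crop shows the gold D-shaped stem, centred near (405,291) in the crop and (255,185) in the full picture. Its flat faces up and slightly left, which is about 41° world yaw, or a tap angle of about 0.65 rad. I'll refine this by segmenting the gold.

Run:
```python
from h import *
p=cv2.imread('pics/w1.png'); c=cam('wrist'); h=cv2.cvtColor(p,cv2.COLOR_BGR2HSV)
m=((h[...,0]>10)&(h[...,0]<35)&(h[...,1]>80)&(h[...,2]>60)).astype(np.uint8)
n,l,s,ce=cv2.connectedComponentsWithStats(m)
for k in range(1,n):
    if s[k,4]>25: print(k,s[k],ce[k])
k=min([k for k in range(1,n) if s[k,4]>25],key=lambda k:np.hypot(*(ce[k]-[255,187])))
ys,xs=np.nonzero(l==k); (u,v),r=cv2.minEnclosingCircle(np.stack([xs,ys],1).astype(np.float32)); print(u,v,r)
X=unproj(c,u,v,.106);C=unproj(c,*ce[k],.106); d=X-C; print('axis',X,'yaw',np.degrees(np.arctan2(d[1],d[0])),'off mm',np.linalg.norm(d)*1e3)
# flat edge: topmost pixel per column
for w in range(xs.min(),xs.max()+1): print(w,ys[xs==w].min(),ys[xs==w].max(),end='; ')
# hob marks: orange and white dot angles
for k in range(1,n):
    if s[k,4]>25: print(np.round(unproj(c,*ce[k],.08),4))
```

```text
1 [212 162  11   7  31] [217.12903226 165.09677419]
3 [249 180  15  13 123] [256.48780488 186.78861789]
4 [333 202  11   6  38] [338.05263158 204.68421053]
5 [ 97 238  26  47 615] [107.01788618 261.09756098]
6 [388 238  27  47 609] [403.9228243  260.97044335]
7 [ 234  293  274   17 3693] [377.98023287 302.25074465]
8 [369 368  15  16 136] [375.28676471 375.36029412]
255.8943634033203 186.2042236328125 7.439764976501465
axis [ 0.51148302 -0.0214237   0.106     ] yaw 66.43168875194083 off mm 0.9100125075998681
249 186 189; 250 186 190; 251 185 190; 252 185 191; 253 184 191; 254 184 192; 255 183 192; 256 183 192; 257 182 192; 258 182 191; 259 181 191; 260 180 190; 261 181 190; 262 183 189; 263 184 187; [0.5114 0.0265 0.08  ]
[ 0.5044 -0.0251  0.08  ]
[ 0.5205 -0.124   0.08  ]
[0.3415 0.1148 0.08  ]
[ 0.4839 -0.2369  0.08  ]
[ 0.4164 -0.2372  0.08  ]
[ 0.3019 -0.2971  0.08  ]
```

```bash
python3 -m creep '[{"wx":0,"wy":0,"wz":10,"tx":0,"ty":0,"tz":15,"gripper":1},{"wx":0,"wy":0,"wz":-7,"tx":-12,"ty":0,"tz":30,"gripper":1},{"wx":0,"wy":0,"wz":-14,"tx":-22,"ty":0,"tz":35,"gripper":1},{"wx":0,"wy":0,"wz":-21,"tx":-22,"ty":0,"tz":35,"gripper":1},{"wx":0,"wy":0,"wz":-25,"tx":-22,"ty":0,"tz":35,"gripper":1}]'
python3 -m creep '[{"wx":0,"wy":0,"wz":0,"tx":0,"ty":0,"tz":0,"gripper":1},{"wx":0,"wy":0,"wz":0,"tx":0,"ty":0,"tz":0,"gripper":1}]' | head -3
python3 - <<'E'
from h import *
p,d=snap('wrist','w2.png'); c=cam('wrist'); print(get_obs()['tool_rot'],get_obs()['tool_pos'])
uv=proj(c,[.5105,-.0205,.106]);print(uv)
u,v=np.round(uv).astype(int); q=p[v-15:v+15,u-20:u+20,::-1]; cv2.imwrite('pics/w2c.png',cv2.resize(q,(800,600),interpolation=cv2.INTER_NEAREST)); print(u-20,v-15)
E
```

```text
time_s: 3.25
tool_pos: [0.4892, -0.0311, 0.1448]
tool_rot: [179.9, 0.1, 43.7]
force: [-0.6, -0.4, -0.3]
grip_width: 0.0873
grasp_force: 0.0
time_s: 3.42
tool_pos: [0.4901, -0.0301, 0.1451]
tool_rot: [179.9, -0.0, 43.3]
[ 1.79922565e+02 -1.82364773e-02  4.33263495e+01] [ 0.49014126 -0.02965278  0.14502776]
[263.266326  176.3898908]
243 161
```

View pics/w2c.png

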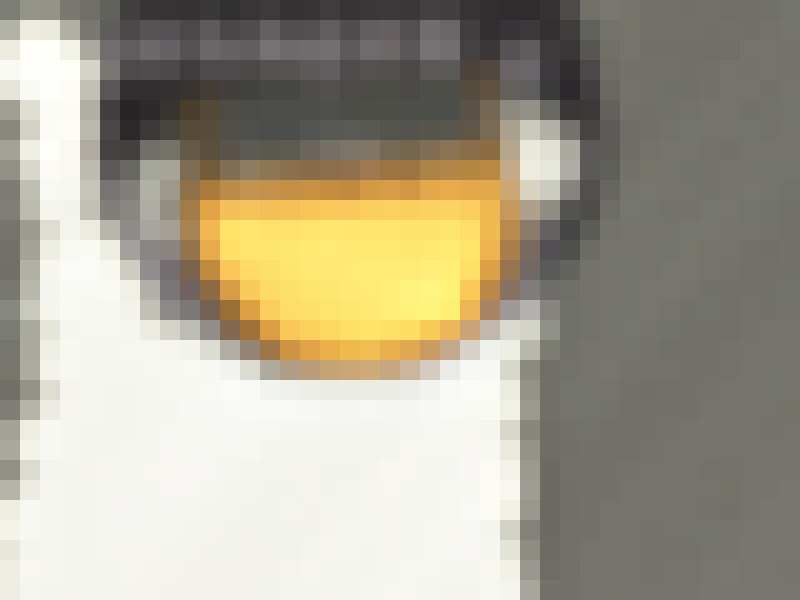

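The close crop shows the stem's gold D with its flat edge facing up, tilted about 4°, and the two catches at (160,185) and (540,155). The stem yaw is therefore about 47.5°. I'm moving to above the silver knob.

```bash
python3 - <<'E'
from h import *
c=cam('wrist'); print(np.round(get_obs()['qpos'],1)); print('catch mid',unproj(c,261,170,.0945),'top',unproj(c,261,171.2,.106))
a=unproj(c,243+8+.2,161+9.2,.0945);b=unproj(c,243+27,161+7.7,.0945);d=b-a;print('len',np.linalg.norm(d)*1e3,'yaw',np.degrees(np.arctan2(d[1],d[0]))+90)
a=unproj(c,243+9.5,161+8.3,.106);b=unproj(c,243+25,161+7.3,.106);d=b-a;print('yaw flat',np.degrees(np.arctan2(d[1],d[0]))+90)
E
python3 -m creep '[{"wx":0,"wy":0,"wz":-7,"tx":8,"ty":-12,"tz":-25,"gripper":1},{"wx":0,"wy":0,"wz":-14,"tx":24,"ty":-36,"tz":-40,"gripper":1},{"wx":0,"wy":0,"wz":-21,"tx":40,"ty":-60,"tz":-40,"gripper":1},{"wx":0,"wy":0,"wz":-28,"tx":55,"ty":-83,"tz":-40,"gripper":1},{"wx":0,"wy":0,"wz":-35,"tx":70,"ty":-106,"tz":-40,"gripper":1}]' | head -3
python3 -m creep '[{"wx":0,"wy":0,"wz":-7,"tx":24,"ty":-9,"tz":0,"gripper":1},{"wx":0,"wy":0,"wz":-14,"tx":48,"ty":-19,"tz":0,"gripper":1},{"wx":0,"wy":0,"wz":-21,"tx":71,"ty":-28,"tz":0,"gripper":1},{"wx":0,"wy":0,"wz":-28,"tx":94,"ty":-38,"tz":0,"gripper":1},{"wx":0,"wy":0,"wz":-35,"tx":118,"ty":-47,"tz":0,"gripper":1}]' | head -3
python3 -m creep '[{"wx":0,"wy":0,"wz":-7,"tx":30,"ty":7,"tz":0,"gripper":1},{"wx":0,"wy":0,"wz":-14,"tx":60,"ty":14,"tz":8,"gripper":1},{"wx":0,"wy":0,"wz":-21,"tx":90,"ty":21,"tz":22,"gripper":1},{"wx":0,"wy":0,"wz":-27,"tx":115,"ty":27,"tz":38,"gripper":1},{"wx":0,"wy":0,"wz":-27,"tx":123,"ty":29,"tz":40,"gripper":1}]' | head -3
python3 -m creep '[{"wx":0,"wy":0,"wz":0,"tx":0,"ty":0,"tz":0,"gripper":1},{"wx":0,"wy":0,"wz":0,"tx":0,"ty":0,"tz":0,"gripper":1}]'
python3 - <<'E'
from h import *
p,d=snap('wrist','w3.png'); c=cam('wrist'); o=get_obs();print(np.round(o['qpos'],1),o['tool_rot'],o['tool_pos'])
print([(np.round(r['point'],4),round(r['confidence'],2),np.round(proj(c,r['point']))) for r in nets.place_of('knob_centre','wrist')[:4]])
u,v=np.round(proj(c,[.424,.346,.052])).astype(int);y0=max(v-60,0);x0=max(u-80,0);cv2.imwrite('pics/w3c.png',cv2.resize(p[y0:y0+120,x0:x0+160,::-1],(800,600),interpolation=cv2.INTER_CUBIC));print(x0,y0)
E
```

```text
[ 37.1   2.  -37.1 107.1   1.3  71.2 -47.2]
catch mid [ 0.5118545  -0.01664539  0.0945    ] top [ 0.51261223 -0.01557185  0.106     ]
len 18.21371211478272 yaw 47.97584172825244
yaw flat 47.08636431378199
time_s: 3.88
tool_pos: [0.4676, 0.0975, 0.1852]
tool_rot: [179.9, 0.0, 78.8]
time_s: 4.3
tool_pos: [0.4445, 0.2222, 0.1848]
tool_rot: [180.0, 0.1, 113.8]
time_s: 4.72
tool_pos: [0.4188, 0.349, 0.1424]
tool_rot: [-179.9, -0.2, 141.0]
time_s: 4.88
tool_pos: [0.4223, 0.3452, 0.1446]
tool_rot: [-180.0, 0.0, 140.5]
force: [0.1, -0.1, 1.4]
grip_width: 0.087
grasp_force: 0.0
[  9.6  14.4 -58.6  99.6  12.9  73.2  -1.6] [-1.79995035e+02  7.54391216e-02  1.40391215e+02] [0.42299924 0.34448802 0.1449013 ]
[(array([0.3955, 0.4635, 0.0247]), 0.76, array([319.,  94.])), (array([0.4246, 0.3447, 0.0251]), 0.71, array([255., 178.])), (array([0.2911, 0.3245, 0.0243]), 0.71, array([168., 101.])), (array([0.519 , 0.4358, 0.0272]), 0.61, array([359., 189.]))]
176 122
```

View pics/w3c.png

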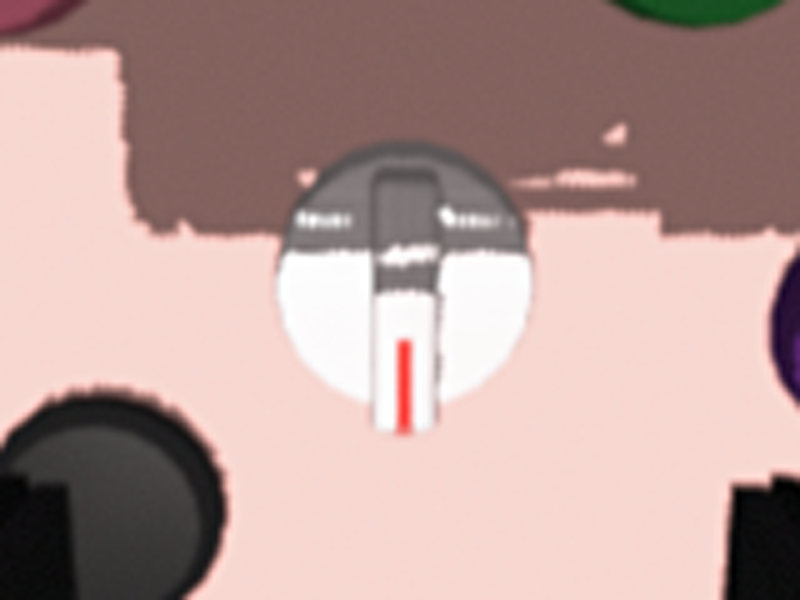

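The crop shows the silver (aluminium) knob at crop (405,290). Its bar is vertical and the red mark points down, along tool −x. The burner cap is at lower left.

Run:
```python
from h import *
c=cam('wrist');X=unproj(c,257,181.7,.052);print(X,totool(X-pose()[0]), totool(np.array([.4246,.3447,.052])-pose()[0]))
a=unproj(c,176+373/5,122+180/5,.052);b=unproj(c,176+375/5,122+430/5,.052);d=b-a;print(np.degrees(np.arctan2(d[1],d[0])))
a=unproj(c,176+438/5,122+180/5,.052);b=unproj(c,176+437/5,122+430/5,.052);d=b-a;print(np.degrees(np.arctan2(d[1],d[0])),np.linalg.norm(d))
```

```text
[0.42494256 0.34704244 0.052     ] [ 0.7  3.2 93. ] [-0.5  1.2 93. ]
-39.44371523054504
-39.34016055171865 0.05929196872796541
```

```bash
python3 -m creep '[{"wx":0,"wy":0,"wz":0,"tx":0,"ty":2,"tz":30,"gripper":1},{"wx":0,"wy":0,"wz":0,"tx":0,"ty":2,"tz":65,"gripper":1},{"wx":0,"wy":0,"wz":0,"tx":0,"ty":2,"tz":95,"gripper":1},{"wx":0,"wy":0,"wz":0,"tx":0,"ty":2,"tz":110,"gripper":1},{"wx":0,"wy":0,"wz":0,"tx":0,"ty":2,"tz":112,"gripper":1}]' 
python3 -m creep '[{"wx":0,"wy":0,"wz":0,"tx":0,"ty":0,"tz":0,"gripper":0.2},{"wx":0,"wy":0,"wz":0,"tx":0,"ty":0,"tz":0,"gripper":-0.3},{"wx":0,"wy":0,"wz":0,"tx":0,"ty":0,"tz":0,"gripper":-1},{"wx":0,"wy":0,"wz":0,"tx":0,"ty":0,"tz":0,"gripper":-1},{"wx":0,"wy":0,"wz":0,"tx":0,"ty":0,"tz":0,"gripper":-1}]' 40
python3 -m creep '[{"wx":0,"wy":0,"wz":0,"tx":0,"ty":0,"tz":0,"gripper":-1},{"wx":0,"wy":0,"wz":0,"tx":0,"ty":0,"tz":0,"gripper":-1},{"wx":0,"wy":0,"wz":0,"tx":0,"ty":0,"tz":0,"gripper":-1},{"wx":0,"wy":0,"wz":0,"tx":0,"ty":0,"tz":0,"gripper":-1}]'
```

```text
time_s: 5.4
tool_pos: [0.4226, 0.3437, 0.0297]
tool_rot: [-179.7, 0.0, 140.4]
force: [-1.3, -0.7, -0.3]
grip_width: 0.0868
grasp_force: 0.0
time_s: 5.82
tool_pos: [0.4238, 0.3478, 0.0335]
tool_rot: [179.9, 0.1, 140.6]
force: [0.0, 0.2, 0.3]
grip_width: 0.0619
grasp_force: 0.0
time_s: 6.15
tool_pos: [0.4229, 0.3475, 0.0323]
tool_rot: [-180.0, 0.0, 140.7]
force: [0.4, -0.6, -0.0]
grip_width: 0.0353
grasp_force: 0.0
```

```bash
python3 -m creep '[{"wx":0,"wy":0,"wz":0,"tx":0,"ty":0,"tz":0,"gripper":-1},{"wx":0,"wy":0,"wz":0,"tx":0,"ty":0,"tz":0,"gripper":-1},{"wx":0,"wy":0,"wz":0,"tx":0,"ty":0,"tz":0,"gripper":-1},{"wx":0,"wy":0,"wz":0,"tx":0,"ty":0,"tz":0,"gripper":-1},{"wx":0,"wy":0,"wz":0,"tx":0,"ty":0,"tz":0,"gripper":-1}]'
python3 - <<'E'
from h import *
o=get_obs();print(o['tool_pos'],o['tool_rot'],o['grip_width'],o['grasp_force'],o['qpos'])
E
```

```text
time_s: 6.57
tool_pos: [0.4229, 0.3475, 0.0323]
tool_rot: [-180.0, -0.0, 140.6]
force: [-0.4, -0.8, -0.2]
grip_width: 0.0034
grasp_force: 0.0
[0.4229409  0.34745446 0.0322611 ] [-1.79991613e+02 -7.76570357e-04  1.40647847e+02] 0.0034105881552023076 0.0 [  4.79760532  22.24824814 -55.00688618 106.27541569  20.54303924
  62.11536822  -7.39666567]
```

Run:
```python
from h import *
p,d=snap('wrist','w4.png'); a=p[:,:,::-1]
s,_=optics.read_camera('scene'); b=cv2.resize(s[110:230,240:400,::-1],(512,384),interpolation=cv2.INTER_CUBIC)
cv2.imwrite('pics/m4.png',cv2.resize(np.hstack([a,b]),(800,300)))
```

```text
(no output)
```

View pics/m4.png

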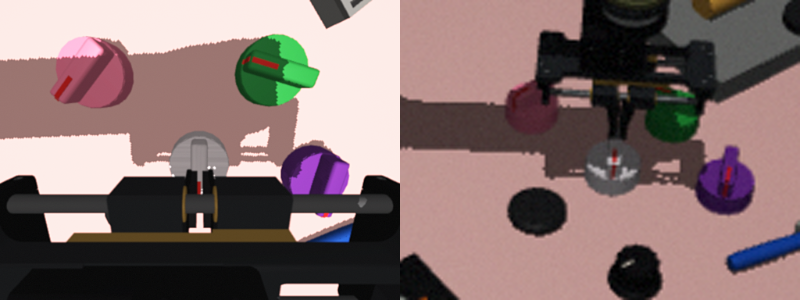

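The left half (wrist view) shows the fingers at (200,205), apparently near the bar's red end. The knob has not moved in the right half (scene view), yet the width reads 3 mm. I'll check this against depth.

Run:
```python
from h import *
p,d=optics.read_camera('wrist'); c=cam('wrist');f,cx,cy,R,t=c
tp,A=pose();print('tcp px',proj(c,tp),'grasp',proj(c,tp-A[:,2]*-0+A[:,2]*-.019))
print('gd',env.grip_depth, get_obs()['grip_width'])
for v in (185,200,215,230,240,250,260,270,280,290):
  row=[]
  for u in (225,235,240,245,250,255,260,265,270,275,285):
    z=d[v,u]; X=R.T@(np.array([(u-cx)/f*z,(v-cy)/f*z,z])-t); q=(A.T@(X-tp))*1e3; row.append('%d/%d/%d'%(q[0],q[1],X[2]*1e3) if z>0 else '-')
  print(v,' '.join(row))
```

```text
tcp px [253.66917871 211.21884082] grasp [253.50457241 220.37449491]
gd 0.0187 0.000898573200152354
185 18/-24/19 21/-14/29 20/-10/28 27/-6/51 26/-2/50 27/1/52 27/4/51 25/8/46 21/12/30 21/16/29 16/26/12
200 7/-23/27 8/-15/28 8/-11/29 15/-6/51 16/-2/53 16/1/52 16/4/52 15/8/50 8/13/28 8/17/29 8/25/30
215 -4/-23/28 -4/-15/28 -4/-11/28 4/-6/51 5/-2/53 5/1/53 5/4/54 3/8/49 -4/13/28 -5/17/27 -4/25/28
230 38/-8/151 37/-5/149 36/-4/146 11/-4/92 9/-1/89 -7/1/52 9/4/89 10/6/91 11/9/92 37/8/150 37/11/149
240 37/-8/156 37/-5/157 36/-3/155 9/-4/102 9/-1/102 -15/1/52 10/3/103 9/6/101 36/6/153 37/7/157 37/10/157
250 38/-7/164 37/-4/162 34/-3/158 33/-1/155 32/0/154 33/1/155 32/2/154 33/4/155 35/5/158 37/7/163 37/10/163
260 34/-7/163 34/-4/163 32/-3/160 31/-1/158 30/0/157 30/1/157 31/2/158 30/4/157 31/6/157 34/7/164 35/9/164
270 31/-7/163 31/-4/164 30/-3/162 27/-1/157 26/0/157 27/1/158 28/2/159 27/4/157 28/6/159 32/7/165 31/10/163
280 28/-7/164 28/-4/165 26/-3/162 -3/-3/119 -2/-1/120 -86/1/0 -3/3/119 -3/6/119 26/5/161 - 28/10/164
290 24/-7/164 24/-4/164 16/-3/153 -8/-3/120 -9/-1/119 -98/1/0 -8/3/119 -8/6/119 12/6/147 24/7/164 25/10/165
```

Run:
```python
from h import *
p,d=optics.read_camera('wrist'); c=cam('wrist');f,cx,cy,R,t=c
tp,A=pose()
for u in (247,263,266):
  for v in range(216,236,1):
    z=d[v,u]; X=R.T@(np.array([(u-cx)/f*z,(v-cy)/f*z,z])-t); q=(A.T@(X-tp))*1e3; print(u,v,np.round(q),p[v,u],end=' | ')
  print()
p,d=optics.read_camera('scene'); c=cam('scene');f,cx,cy,R,t=c
print('scene tcp px',proj(c,tp),proj(c,tp+[0,0,.05]),proj(c,tp+[0,0,.1]))
u0,v0=np.round(proj(c,tp)).astype(int)
for v in range(v0-40,v0+10,2):
  o=[]
  for u in range(u0-4,u0+6,2):
    z=d[v,u]; X=R.T@(np.array([(u-cx)/f*z,(v-cy)/f*z,z])-t); q=(A.T@(X-tp))*1e3; o.append('%d/%d/%d'%tuple(q))
  print(v,o)
```

```text
247 216 [  3.  -5. -19.] [132 124 124] | 247 217 [ 11.  -4. -40.] [95 89 90] | 247 218 [ 11.  -4. -42.] [54 51 52] | 247 219 [ 11.  -4. -43.] [24 23 23] | 247 220 [ 11.  -4. -45.] [10 10 11] | 247 221 [ 11.  -4. -47.] [12 11 10] | 247 222 [ 11.  -4. -48.] [14 14 16] | 247 223 [ 12.  -4. -51.] [11 11 12] | 247 224 [ 11.  -4. -50.] [15 15 16] | 247 225 [ 10.  -4. -50.] [13 14 13] | 247 226 [  9.  -4. -50.] [15 14 15] | 247 227 [  9.  -4. -52.] [14 12 13] | 247 228 [ 10.  -4. -54.] [15 14 14] | 247 229 [  9.  -4. -55.] [14 14 14] | 247 230 [ 10.  -4. -57.] [15 16 16] | 247 231 [  9.  -4. -58.] [17 16 16] | 247 232 [ 10.  -3. -60.] [15 15 16] | 247 233 [ 10.  -3. -62.] [17 16 16] | 247 234 [ 10.  -3. -62.] [15 14 16] | 247 235 [ 10.  -3. -63.] [17 16 18] | 
263 216 [  4.   7. -20.] [140 131 130] | 263 217 [  3.   7. -20.] [127 118 119] | 263 218 [  2.   7. -20.] [97 90 92] | 263 219 [ 10.   6. -40.] [50 47 47] | 263 220 [ 10.   6. -41.] [20 18 18] | 263 221 [  9.   6. -42.] [14 14 15] | 263 222 [ 11.   6. -47.] [16 14 15] | 263 223 [  9.   6. -45.] [15 15 14] | 263 224 [  9.   6. -47.] [
[... 2430 characters left out ...]
13/1/-60', '-12/7/-60']
162 ['67/-10/29', '-10/-8/-48', '-11/-2/-50', '-10/2/-49', '-10/8/-50']
164 ['61/-10/31', '-12/-7/-43', '-16/-2/-47', '-10/3/-41', '65/13/33']
166 ['25/-11/4', '1/-6/-20', '0/0/-21', '0/4/-22', '58/14/34']
168 ['15/-11/2', '-3/-6/-17', '-4/0/-19', '-5/5/-20', '23/12/7']
170 ['10/-10/5', '-9/-5/-15', '-15/0/-22', '-10/5/-17', '12/12/5']
172 ['3/-10/7', '-21/-5/-19', '-17/0/-16', '-21/5/-20', '1/12/2']
174 ['-5/-10/5', '-30/-5/-20', '-31/0/-22', '-26/5/-17', '-5/12/3']
176 ['-12/-9/6', '-27/-4/-9', '-30/0/-13', '-30/6/-13', '-17/12/0']
178 ['-23/-9/3', '-32/-4/-6', '-37/0/-12', '-1016/-58/-1044', '-19/13/5']
180 ['-30/-9/4', '-32/-3/1', '-30/1/3', '-31/7/2', '-28/13/4']
```

Both cameras and the closed width agree that the real fingertips end about 39 mm behind the reported TCP, so the fingers shut above the bar. I'll reopen, go about 40 mm lower and keep that offset for the rest of the job.

```bash
python3 -m creep '[{"wx":0,"wy":0,"wz":0,"tx":-1,"ty":0,"tz":0,"gripper":0.1},{"wx":0,"wy":0,"wz":0,"tx":-2,"ty":0,"tz":0,"gripper":0.1},{"wx":0,"wy":0,"wz":0,"tx":-2,"ty":0,"tz":0,"gripper":0.1},{"wx":0,"wy":0,"wz":0,"tx":-2,"ty":0,"tz":0,"gripper":0.1},{"wx":0,"wy":0,"wz":0,"tx":-2,"ty":0,"tz":0,"gripper":0.1}]' 
python3 -m creep '[{"wx":0,"wy":0,"wz":0,"tx":0,"ty":0,"tz":0,"gripper":0.1},{"wx":0,"wy":0,"wz":0,"tx":0,"ty":0,"tz":10,"gripper":0.1},{"wx":0,"wy":0,"wz":0,"tx":0,"ty":0,"tz":20,"gripper":0.1},{"wx":0,"wy":0,"wz":0,"tx":0,"ty":0,"tz":30,"gripper":0.1},{"wx":0,"wy":0,"wz":0,"tx":0,"ty":0,"tz":33,"gripper":0.1}]'
python3 -m creep '[{"wx":0,"wy":0,"wz":0,"tx":0,"ty":0,"tz":3,"gripper":0.1},{"wx":0,"wy":0,"wz":0,"tx":0,"ty":0,"tz":5,"gripper":0.1},{"wx":0,"wy":0,"wz":0,"tx":0,"ty":0,"tz":5,"gripper":0.1}]'
```

```text
time_s: 7.23
tool_pos: [0.4246, 0.3462, 0.0323]
tool_rot: [-180.0, 0.0, 140.6]
force: [0.5, 0.4, 0.5]
grip_width: 0.0262
grasp_force: 0.0
time_s: 7.65
tool_pos: [0.4232, 0.3449, -0.0032]
tool_rot: [-179.8, -0.1, 140.7]
force: [0.9, -1.2, 1.0]
grip_width: 0.0475
grasp_force: 0.0
time_s: 7.9
tool_pos: [0.4242, 0.3462, -0.0061]
tool_rot: [-180.0, -0.0, 140.7]
force: [0.9, -0.0, -0.1]
grip_width: 0.0476
grasp_force: 0.0
```

```bash
python3 -m creep '[{"wx":0,"wy":0,"wz":0,"tx":0,"ty":0,"tz":0,"gripper":-1},{"wx":0,"wy":0,"wz":0,"tx":0,"ty":0,"tz":0,"gripper":-1},{"wx":0,"wy":0,"wz":0,"tx":0,"ty":0,"tz":0,"gripper":-1},{"wx":0,"wy":0,"wz":0,"tx":0,"ty":0,"tz":0,"gripper":-1},{"wx":0,"wy":0,"wz":0,"tx":0,"ty":0,"tz":0,"gripper":-1}]' 45
python3 -m creep '[{"wx":0,"wy":0,"wz":0,"tx":0,"ty":0,"tz":0,"gripper":-1},{"wx":0,"wy":0,"wz":0,"tx":0,"ty":0,"tz":0,"gripper":-1},{"wx":0,"wy":0,"wz":0,"tx":0,"ty":0,"tz":0,"gripper":-1}]'
python3 - <<'E'
from h import *
o=get_obs();print(o['tool_pos'],o['tool_rot'],o['grip_width'],o['grasp_force'],o['qpos'])
E
```

```text
time_s: 8.32
tool_pos: [0.4247, 0.3463, -0.0055]
tool_rot: [180.0, 0.0, 140.6]
force: [0.2, -0.5, -0.3]
grip_width: 0.0222
grasp_force: 0.0
time_s: 8.57
tool_pos: [0.4245, 0.3461, -0.0057]
tool_rot: [-180.0, 0.0, 140.6]
force: [0.7, -0.6, 0.0]
grip_width: 0.0152
grasp_force: 45.0
[ 0.42454676  0.34612321 -0.00566019] [-1.79992467e+02  1.11269993e-02  1.40646398e+02] 0.015153790782021136 44.962926506996155 [  2.99102555  25.2304601  -53.01526747 107.89550455  23.53953187
  58.54276904  -9.39351798]
```

The knob is gripped: width 15 mm, force 45 N. I'm lifting it and carrying it next to the stem for one close look.

```bash
python3 -m creep '[{"wx":0,"wy":0,"wz":0,"tx":0,"ty":0,"tz":-25,"gripper":-1},{"wx":0,"wy":0,"wz":-7,"tx":0,"ty":0,"tz":-62,"gripper":-1},{"wx":0,"wy":0,"wz":-14,"tx":0,"ty":0,"tz":-100,"gripper":-1},{"wx":0,"wy":0,"wz":-21,"tx":0,"ty":0,"tz":-138,"gripper":-1},{"wx":0,"wy":0,"wz":-28,"tx":0,"ty":0,"tz":-166,"gripper":-1}]'
python3 -m creep '[{"wx":0,"wy":0,"wz":-7,"tx":-15,"ty":-23,"tz":0,"gripper":-1},{"wx":0,"wy":0,"wz":-14,"tx":-35,"ty":-54,"tz":0,"gripper":-1},{"wx":0,"wy":0,"wz":-21,"tx":-55,"ty":-85,"tz":0,"gripper":-1},{"wx":0,"wy":0,"wz":-28,"tx":-75,"ty":-116,"tz":0,"gripper":-1},{"wx":0,"wy":0,"wz":-35,"tx":-94,"ty":-145,"tz":0,"gripper":-1}]' | head -3
python3 -m creep '[{"wx":0,"wy":0,"wz":-7,"tx":2,"ty":-39,"tz":0,"gripper":-1},{"wx":0,"wy":0,"wz":-14,"tx":4,"ty":-79,"tz":0,"gripper":-1},{"wx":0,"wy":0,"wz":-20,"tx":5,"ty":-117,"tz":0,"gripper":-1},{"wx":0,"wy":0,"wz":-24,"tx":6,"ty":-150,"tz":0,"gripper":-1},{"wx":0,"wy":0,"wz":-24,"tx":6,"ty":-173,"tz":0,"gripper":-1}]' | head -3
python3 -m creep '[{"wx":0,"wy":0,"wz":0,"tx":0,"ty":0,"tz":0,"gripper":-1},{"wx":0,"wy":0,"wz":0,"tx":0,"ty":0,"tz":0,"gripper":-1},{"wx":0,"wy":0,"wz":0,"tx":0,"ty":0,"tz":0,"gripper":-1}]'
python3 - <<'E'
from h import *
p,d=snap('wrist','w5.png'); c=cam('wrist'); o=get_obs();print(np.round(o['qpos'],1),o['tool_rot'],o['tool_pos'])
print([(np.round(r['point'],4),round(r['confidence'],2)) for r in nets.place_of('stem_top','wrist')[:2]])
h=cv2.cvtColor(p,cv2.COLOR_RGB2HSV);m=((h[...,0]>10)&(h[...,0]<35)&(h[...,1]>80)&(h[...,2]>60)).astype(np.uint8)
uv=proj(c,[.511,-.019,.106]);print(uv)
n,l,s,ce=cv2.connectedComponentsWithStats(m)
for k in range(1,n):
    if s[k,4]>25: print(s[k],ce[k],np.round(unproj(c,*ce[k],.106),4))
u,v=np.round(uv).astype(int);y0=max(v-30,0)
a=cv2.resize(p[y0:y0+60,u-40:u+40,::-1],(800,600),interpolation=cv2.INTER_NEAREST);cv2.imwrite('pics/w5c.png',a);print(u-40,y0)
E
```

```text
time_s: 8.98
tool_pos: [0.4247, 0.347, 0.1632]
tool_rot: [179.9, 0.1, 169.0]
force: [0.7, 0.8, -1.2]
grip_width: 0.0158
grasp_force: 45.0
time_s: 9.4
tool_pos: [0.4872, 0.1869, 0.1602]
tool_rot: [-179.9, -0.0, -158.4]
time_s: 9.82
tool_pos: [0.5448, 0.0199, 0.1598]
tool_rot: [-180.0, -0.1, -134.9]
time_s: 10.07
tool_pos: [0.5436, 0.0261, 0.1601]
tool_rot: [179.9, 0.0, -134.7]
force: [-0.6, 1.0, -1.6]
grip_width: 0.0156
grasp_force: 45.0
[ 55.3  18.5 -71.4  98.4  18.   76.2 115.7] [ 1.79972034e+02  4.49792962e-03 -1.34652511e+02] [0.54355867 0.02670515 0.16028805]
[(array([ 0.5103, -0.0179,  0.1068]), 0.64)]
[245.80438977 134.54052784]
[160  60  14  14  81] [166.83950617  66.69135802] [ 0.5189 -0.1095  0.106 ]
[241 129  16  12 167] [248.37125749 134.99401198] [ 0.5096 -0.017   0.106 ]
[276 164  10   8  35] [280.08571429 167.51428571] [0.5096 0.0269 0.106 ]
[214 238   9  47 261] [217.27969349 261.16475096] [0.6289 0.0544 0.106 ]
[289 238   9  47 268] [293.44402985 260.3619403 ] [0.5694 0.1119 0.106 ]
[ 106  293  294   17 3937] [263.11480823 302.48691897] [0.6306 0.1277 0.106 ]
206 105
```

View pics/w5c.png

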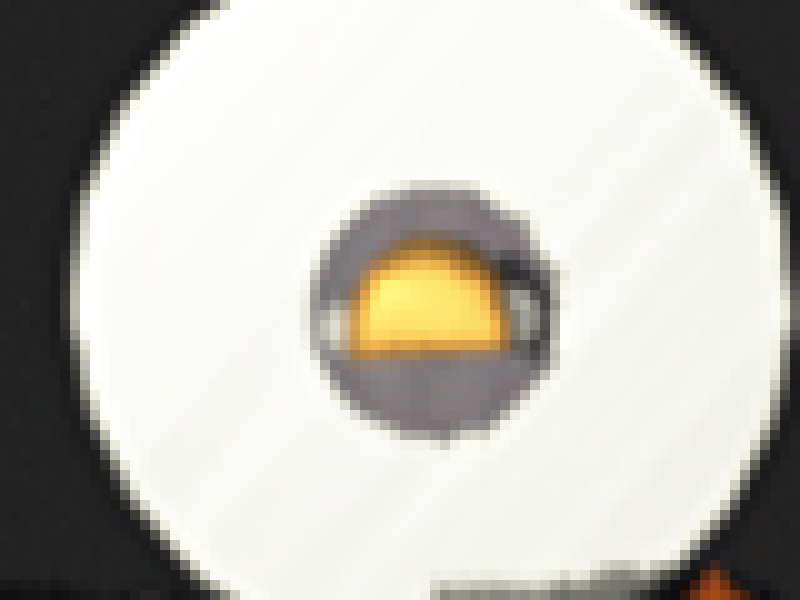

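The crop shows the stem's D centred near (428,315), full picture (248.5,136). Its flat edge faces down with about a 4° tilt, and the disc is centred at about x 432. The stem yaw comes out near 49°.

Run:
```python
from h import *
c=cam('wrist')
a=unproj(c,206+33.2-.5,105+32.2-.5,.0945);b=unproj(c,206+52.2-.5,105+31-.5,.0945);print('catch',(a+b)/2,np.degrees(np.arctan2(*(b-a)[1::-1]))-90,np.linalg.norm(b-a))
a=unproj(c,206+35.2-.5,105+36-.5,.106);b=unproj(c,206+50.7-.5,105+34.6-.5,.106);print('flat yaw',np.degrees(np.arctan2(*(b-a)[1::-1]))-90)
print('recess@82',unproj(c,206+43.5-.5,105+31.2-.5,.082))
p=cv2.imread('pics/w5.png');g=cv2.cvtColor(p,cv2.COLOR_BGR2HSV)
m=((g[...,1]<50)&(g[...,2]>150)).astype(np.uint8);n,l,s,ce=cv2.connectedComponentsWithStats(m)
k=l[125,220];ct=max(cv2.findContours((l==k).astype(np.uint8),0,1)[0],key=cv2.contourArea);print(s[k])
pts=np.array([q for q in ct[:,0] if q[1]<158],np.float32); W=np.array([unproj(c,*q,.082)[:2] for q in pts])
A=np.c_[2*W,np.ones(len(W))];x=np.linalg.lstsq(A,(W**2).sum(1),rcond=None)[0];print('disc',x[:2],'r',np.sqrt(x[2]+x[:2]@x[:2]),np.std(np.hypot(*(W-x[:2]).T)))
o=get_obs();print(o['tool_pos'],totool(np.array([.5105,-.0175,.13])-pose()[0]))
```

```text
catch [ 0.51140159 -0.0158617   0.0945    ] 48.95137219735645 0.01885119226911333
flat yaw 50.49106595399036
recess@82 [ 0.51147555 -0.01507179  0.082     ]
[ 213   98   72   71 3508]
disc [ 0.51174025 -0.01529031] r 0.03655924735608787 0.00031477659470350867
[0.54361397 0.02681731 0.16040076] [54.8 -7.6 30.4]
```

```bash
python3 -m creep '[{"wx":0,"wy":0,"wz":-2,"tx":20,"ty":-3,"tz":0,"gripper":-1},{"wx":0,"wy":0,"wz":-3.3,"tx":45,"ty":-6,"tz":10,"gripper":-1},{"wx":0,"wy":0,"wz":-3.3,"tx":53,"ty":-7.4,"tz":30,"gripper":-1},{"wx":0,"wy":0,"wz":-3.3,"tx":53,"ty":-7.4,"tz":47,"gripper":-1},{"wx":0,"wy":0,"wz":-3.3,"tx":53,"ty":-7.4,"tz":47,"gripper":-1}]' 
python3 -m creep '[{"wx":0,"wy":0,"wz":0,"tx":0,"ty":0,"tz":0,"gripper":-1},{"wx":0,"wy":0,"wz":0,"tx":0,"ty":0,"tz":0,"gripper":-1},{"wx":0,"wy":0,"wz":0,"tx":0,"ty":0,"tz":0,"gripper":-1}]'
python3 - <<'E'
from h import *
o=get_obs();print(o['tool_pos'],o['tool_rot'],totool(np.array([.5117,-.0160,.1])-pose()[0]),o['force'],o['wrist_torque'])
E
```

```text
time_s: 10.58
tool_pos: [0.5091, -0.0179, 0.1106]
tool_rot: [179.8, -0.2, -131.5]
force: [-0.9, 0.6, -0.8]
grip_width: 0.0156
grasp_force: 45.0
time_s: 10.83
tool_pos: [0.5131, -0.0166, 0.1146]
tool_rot: [-179.9, 0.1, -131.4]
force: [-0.2, -0.2, -0.8]
grip_width: 0.0159
grasp_force: 45.0
[ 0.51312296 -0.01657425  0.1146149 ] [-1.79907950e+02  7.52813184e-02 -1.31362805e+02] [ 0.5  1.5 14.6] [-0.22694801 -0.17027122 -0.84380089] [ 0.1791044  -0.05140794 -0.04148828]
```

```bash
python3 -m creep '[{"wx":0,"wy":0,"wz":0,"tx":0.5,"ty":1.3,"tz":4,"gripper":-1},{"wx":0,"wy":0,"wz":0,"tx":0.5,"ty":1.3,"tz":8,"gripper":-1},{"wx":0,"wy":0,"wz":0,"tx":0.5,"ty":1.3,"tz":12,"gripper":-1},{"wx":0,"wy":0,"wz":0,"tx":0.5,"ty":1.3,"tz":14,"gripper":-1}]' 
python3 -m creep '[{"wx":0,"wy":0,"wz":0,"tx":0,"ty":0,"tz":3,"gripper":-1},{"wx":0,"wy":0,"wz":0,"tx":0,"ty":0,"tz":5,"gripper":-1},{"wx":0,"wy":0,"wz":0,"tx":0,"ty":0,"tz":7,"gripper":-1},{"wx":0,"wy":0,"wz":0,"tx":0,"ty":0,"tz":7,"gripper":-1}]'
```

```text
time_s: 11.17
tool_pos: [0.5104, -0.0173, 0.0987]
tool_rot: [180.0, -0.0, -131.5]
force: [0.3, -0.3, -1.2]
grip_width: 0.0158
grasp_force: 45.0
time_s: 11.5
tool_pos: [0.5105, -0.0173, 0.0919]
tool_rot: [180.0, -0.0, -131.5]
force: [-0.2, -0.5, -1.8]
grip_width: 0.0156
grasp_force: 45.0
```

```bash
python3 -m creep '[{"wx":0,"wy":0,"wz":0,"tx":0,"ty":0,"tz":2,"gripper":-1},{"wx":0,"wy":0,"wz":0,"tx":0,"ty":0,"tz":4,"gripper":-1},{"wx":0,"wy":0,"wz":0,"tx":0,"ty":0,"tz":6,"gripper":-1},{"wx":0,"wy":0,"wz":0,"tx":0,"ty":0,"tz":6,"gripper":-1}]' 
python3 -m creep '[{"wx":0,"wy":0,"wz":0,"tx":0,"ty":0,"tz":1.5,"gripper":-1},{"wx":0,"wy":0,"wz":0,"tx":0,"ty":0,"tz":3,"gripper":-1},{"wx":0,"wy":0,"wz":0,"tx":0,"ty":0,"tz":4,"gripper":-1},{"wx":0,"wy":0,"wz":0,"tx":0,"ty":0,"tz":4,"gripper":-1}]'
```

```text
time_s: 11.83
tool_pos: [0.5105, -0.017, 0.0861]
tool_rot: [180.0, -0.0, -131.5]
force: [-1.0, 1.0, 0.2]
grip_width: 0.016
grasp_force: 45.0
time_s: 12.17
tool_pos: [0.511, -0.017, 0.0826]
tool_rot: [-180.0, 0.0, -131.5]
force: [-0.9, 1.1, 1.1]
grip_width: 0.0156
grasp_force: 45.0
```

```bash
python3 -m creep '[{"wx":0,"wy":0,"wz":0,"tx":0,"ty":0,"tz":1,"gripper":-1},{"wx":0,"wy":0,"wz":0,"tx":0,"ty":0,"tz":2,"gripper":-1},{"wx":0,"wy":0,"wz":0,"tx":0,"ty":0,"tz":3,"gripper":-1},{"wx":0,"wy":0,"wz":0,"tx":0,"ty":0,"tz":3,"gripper":-1}]' 
python3 -m creep '[{"wx":0,"wy":0,"wz":0,"tx":0,"ty":0,"tz":1,"gripper":-1},{"wx":0,"wy":0,"wz":0,"tx":0,"ty":0,"tz":2,"gripper":-1},{"wx":0,"wy":0,"wz":0,"tx":0,"ty":0,"tz":3,"gripper":-1},{"wx":0,"wy":0,"wz":0,"tx":0,"ty":0,"tz":3,"gripper":-1}]'
python3 - <<'E'
from h import *
o=get_obs();print(o['tool_pos'],o['force'],o['wrist_torque'])
p,d=optics.read_camera('side');s,_=optics.read_camera('scene')
cv2.imwrite('pics/m6.png',np.hstack([cv2.resize(p[130:220,190:310,::-1],(400,300),interpolation=2),cv2.resize(s[165:285,150:310,::-1],(400,300),interpolation=2)]))
E
```

```text
time_s: 12.5
tool_pos: [0.5105, -0.0174, 0.0783]
tool_rot: [180.0, 0.0, -131.5]
force: [3.7, 2.1, -7.7]
grip_width: 0.0154
grasp_force: 44.9
time_s: 12.83
tool_pos: [0.5106, -0.0174, 0.0764]
tool_rot: [180.0, -0.0, -131.5]
force: [0.1, 0.4, -2.3]
grip_width: 0.0159
grasp_force: 45.0
[ 0.51063965 -0.01739901  0.07638139] [ 0.08748016  0.42347606 -2.29206325] [ 0.34950866  0.0286309  -0.00758695]
```

View pics/m6.png

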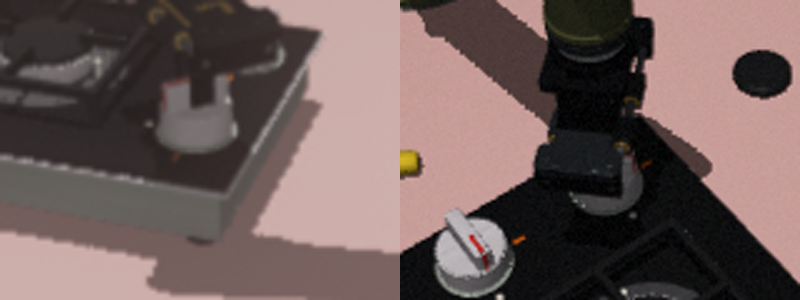

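The side view (left half) shows the knob down on the disc, and the scene view (right half) shows the fitted knob undisturbed. I'll press further to make sure it's home.

```bash
python3 -m creep '[{"wx":0,"wy":0,"wz":0,"tx":0,"ty":0,"tz":1,"gripper":-1},{"wx":0,"wy":0,"wz":0,"tx":0,"ty":0,"tz":2,"gripper":-1},{"wx":0,"wy":0,"wz":0,"tx":0,"ty":0,"tz":2,"gripper":-1}]' 
python3 -m creep '[{"wx":0,"wy":0,"wz":0,"tx":0,"ty":0,"tz":1,"gripper":-1},{"wx":0,"wy":0,"wz":0,"tx":0,"ty":0,"tz":2,"gripper":-1},{"wx":0,"wy":0,"wz":0,"tx":0,"ty":0,"tz":2,"gripper":-1}]'
```

```text
time_s: 13.18
tool_pos: [0.5109, -0.0175, 0.0762]
tool_rot: [-180.0, -0.1, -131.5]
force: [-5.3, 0.2, 14.3]
grip_width: 0.0156
grasp_force: 45.0
time_s: 13.43
tool_pos: [0.5109, -0.0175, 0.076]
tool_rot: [-180.0, -0.2, -131.5]
force: [-11.9, -0.1, 29.7]
grip_width: 0.0155
grasp_force: 45.0
```

```bash
python3 -m creep '[{"wx":0,"wy":0,"wz":0,"tx":0,"ty":0,"tz":-3.5,"gripper":-1},{"wx":0,"wy":0,"wz":7,"tx":0,"ty":0,"tz":-3.5,"gripper":-1},{"wx":0,"wy":0,"wz":14,"tx":0,"ty":0,"tz":-3.5,"gripper":-1},{"wx":0,"wy":0,"wz":21,"tx":0,"ty":0,"tz":-3.5,"gripper":-1},{"wx":0,"wy":0,"wz":28,"tx":0,"ty":0,"tz":-3.5,"gripper":-1}]' 
python3 -m creep '[{"wx":0,"wy":0,"wz":5,"tx":0,"ty":0,"tz":0,"gripper":-1},{"wx":0,"wy":0,"wz":10,"tx":0,"ty":0,"tz":0,"gripper":-1},{"wx":0,"wy":0,"wz":14,"tx":0,"ty":0,"tz":0,"gripper":-1},{"wx":0,"wy":0,"wz":14,"tx":0,"ty":0,"tz":0,"gripper":-1}]'
python3 - <<'E'
from h import *
o=get_obs();print(o['tool_pos'],o['tool_rot'],o['force'],o['wrist_torque'])
E
```

```text
time_s: 13.85
tool_pos: [0.5111, -0.0172, 0.0762]
tool_rot: [-180.0, 0.0, -159.8]
force: [-0.2, 2.5, 0.4]
grip_width: 0.0156
grasp_force: 45.0
time_s: 14.18
tool_pos: [0.5111, -0.0172, 0.0763]
tool_rot: [-180.0, 0.0, -173.6]
force: [-0.7, 1.1, 1.1]
grip_width: 0.0155
grasp_force: 45.0
[ 0.5111039  -0.017152    0.07626926] [-1.79974900e+02  3.90545513e-02 -1.73564735e+02] [-0.70013023  1.14328829  1.13491271] [ 0.45289977  0.11095427 -0.04789882]
```

```bash
for i in 1 2; do python3 -m creep '[{"wx":0,"wy":0,"wz":2,"tx":0,"ty":0,"tz":0,"gripper":-1},{"wx":0,"wy":0,"wz":4,"tx":0,"ty":0,"tz":0,"gripper":-1},{"wx":0,"wy":0,"wz":4,"tx":0,"ty":0,"tz":0,"gripper":-1}]'|sed -n 3,4p
python3 - <<'E'
from h import *
o=get_obs();print(o['tool_rot'][2],o['wrist_torque'])
E
done
```

```text
tool_rot: [-180.0, 0.0, -177.4]
force: [-0.5, 0.9, 1.8]
-177.40529206127118 [0.51967296 0.11169051 0.01897664]
tool_rot: [-180.0, 0.0, 178.6]
force: [-1.4, 1.4, 2.7]
178.6108552850727 [0.55157391 0.14401671 0.03204296]
```

```bash
for i in 1 2; do python3 -m creep '[{"wx":0,"wy":0,"wz":2,"tx":0,"ty":0,"tz":0,"gripper":-1},{"wx":0,"wy":0,"wz":3,"tx":0,"ty":0,"tz":0,"gripper":-1},{"wx":0,"wy":0,"wz":3,"tx":0,"ty":0,"tz":0,"gripper":-1}]'|sed -n 3,4p
python3 - <<'E'
from h import *
o=get_obs();print(o['tool_rot'][2],o['wrist_torque'])
E
done
```

```text
tool_rot: [180.0, 0.0, 175.6]
force: [-1.2, 1.5, 4.5]
175.6093608527206 [0.56171629 0.19034074 0.05179318]
tool_rot: [180.0, 0.1, 172.6]
force: [-0.7, 2.6, 5.0]
172.58847550695668 [0.65503984 0.01403127 0.15428557]
```

```bash
for i in 1 2; do python3 -m creep '[{"wx":0,"wy":0,"wz":2,"tx":0,"ty":0,"tz":0,"gripper":-1},{"wx":0,"wy":0,"wz":3,"tx":0,"ty":0,"tz":0,"gripper":-1},{"wx":0,"wy":0,"wz":3,"tx":0,"ty":0,"tz":0,"gripper":-1}]'|sed -n 3,4p
python3 - <<'E'
from h import *
o=get_obs();print(o['tool_rot'][2],o['wrist_torque'])
E
done
```

```text
tool_rot: [180.0, 0.1, 169.6]
force: [0.3, 2.7, 5.6]
169.57663185430897 [ 0.73939926 -0.13462106  0.14553366]
tool_rot: [180.0, 0.1, 166.6]
force: [0.5, 2.5, 6.5]
166.56799819867516 [ 0.80857089 -0.2945025   0.23773359]
```

```bash
python3 -m creep '[{"wx":0,"wy":0,"wz":0,"tx":0,"ty":0,"tz":0,"gripper":0},{"wx":0,"wy":0,"wz":0,"tx":0,"ty":0,"tz":0,"gripper":0},{"wx":0,"wy":0,"wz":0,"tx":0,"ty":0,"tz":0,"gripper":0},{"wx":0,"wy":0,"wz":0,"tx":0,"ty":0,"tz":0,"gripper":0},{"wx":0,"wy":0,"wz":0,"tx":0,"ty":0,"tz":0,"gripper":0}]'
python3 -m creep '[{"wx":0,"wy":0,"wz":0,"tx":0,"ty":0,"tz":-20,"gripper":0},{"wx":0,"wy":0,"wz":0,"tx":0,"ty":0,"tz":-50,"gripper":0},{"wx":0,"wy":0,"wz":0,"tx":0,"ty":0,"tz":-80,"gripper":0},{"wx":0,"wy":0,"wz":0,"tx":0,"ty":0,"tz":-100,"gripper":0},{"wx":0,"wy":0,"wz":0,"tx":0,"ty":0,"tz":-100,"gripper":0}]'
python3 -m creep '[{"wx":0,"wy":0,"wz":0,"tx":0,"ty":0,"tz":0,"gripper":0},{"wx":0,"wy":0,"wz":0,"tx":0,"ty":0,"tz":0,"gripper":0}]' | head -3
python3 - <<'E'
from h import *
p,d=snap('wrist','w7.png'); c=cam('wrist');f,cx,cy,R,t=c
def X(u,v): z=d[v,u]; return R.T@(np.array([(u-cx)/f*z,(v-cy)/f*z,z])-t)
# bar top pixels by height near stem, principal axis
us,vs=np.meshgrid(np.arange(512),np.arange(384)); P=np.stack([(us-cx)/f*d,(vs-cy)/f*d,d],-1); W=(P-t)@R
for nm,o in(('left',[.5115,-.016]),('right',[.5215,-.1657])):
  r=np.hypot(W[...,0]-o[0],W[...,1]-o[1]); m=(r<.045)&(W[...,2]>.125)&(W[...,2]<.15)&(d>0); k=(r<.03)&(W[...,2]>.1)&(W[...,2]<.12)
  q=W[m]; print(nm,m.sum(),'top z',np.median(q[:,2]) if len(q) else None,'skirt z',np.median(W[k][:,2]) if k.any() else None)
  if len(q)>20:
    e,V=np.linalg.eigh(np.cov(q[:,:2].T)); w=V[:,1]; w=w*np.sign(w[0]); print(' mean',q.mean(0),'yaw',np.degrees(np.arctan2(w[1],w[0])))
h=cv2.cvtColor(p,cv2.COLOR_RGB2HSV); red=((h[...,0]<6)|(h[...,0]>174))&(h[...,1]>130)&(h[...,2]>80)
n,l,s,ce=cv2.connectedComponentsWithStats(red.astype(np.uint8))
for k in range(1,n):
  if s[k,4]>8: print('red',s[k],np.round(unproj(c,*ce[k],.134),4))
cv2.imwrite('pics/w7c.png',cv2.resize(p[60:300,100:420,::-1],(800,600),interpolation=2))
E
```

```text
time_s: 16.1
tool_pos: [0.5102, -0.0179, 0.0754]
tool_rot: [-180.0, -0.1, 166.5]
force: [1.5, -0.2, 0.1]
grip_width: 0.0397
grasp_force: 0.0
time_s: 16.52
tool_pos: [0.5136, -0.0175, 0.18]
tool_rot: [-180.0, 0.4, 166.5]
force: [1.4, -0.1, 0.3]
grip_width: 0.0432
grasp_force: 0.0
time_s: 16.68
tool_pos: [0.5101, -0.0177, 0.175]
tool_rot: [-180.0, -0.1, 166.5]
left 997 top z 0.13419418421733073 skirt z 0.11047994078520479
 mean [ 0.50962648 -0.01524918  0.13398831] yaw -10.667074955427928
right 327 top z 0.13300337279801375 skirt z 0.11013015143197205
 mean [ 0.49889486 -0.16354085  0.13204491] yaw 37.728716093731705
red [256 204   4  24  67] [ 0.5302 -0.019   0.134 ]
```

View pics/w7c.png

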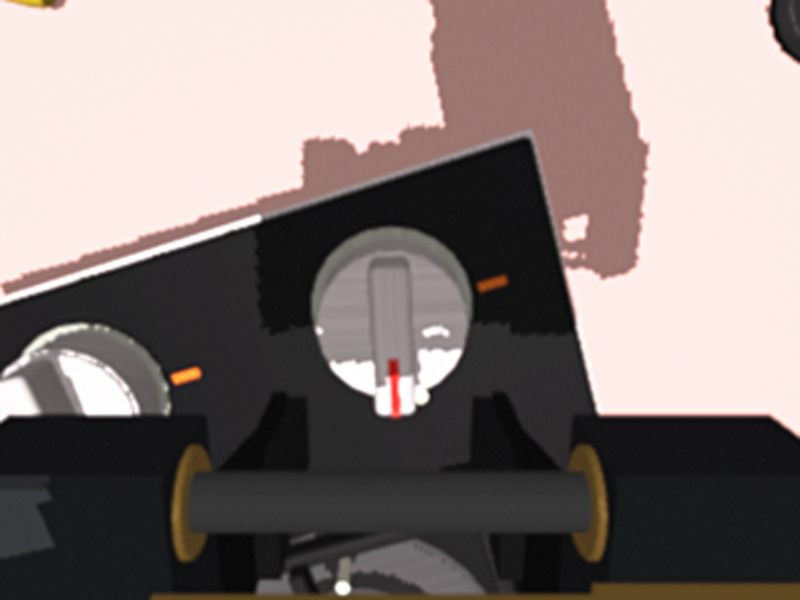

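The picture shows the knob at (390,320) fully home: its top is at 134 mm and its skirt top at 110 mm. The pointer is about 14° past straight-back, and the right knob is untouched. The tap is against its stop, but the knob is wound beyond its play. I'll ease the knob back about 8°, which stays within the play and can't open the tap.

```bash
python3 -m creep '[{"wx":0,"wy":0,"wz":-2.3,"tx":0,"ty":0,"tz":25,"gripper":0},{"wx":0,"wy":0,"wz":-2.3,"tx":0,"ty":0,"tz":55,"gripper":0},{"wx":0,"wy":0,"wz":-2.3,"tx":0,"ty":0,"tz":80,"gripper":0},{"wx":0,"wy":0,"wz":-2.3,"tx":0,"ty":0,"tz":96,"gripper":0},{"wx":0,"wy":0,"wz":-2.3,"tx":0,"ty":0,"tz":96,"gripper":0}]' | tail -5
python3 -m creep '[{"wx":0,"wy":0,"wz":0,"tx":0,"ty":0,"tz":0,"gripper":-1},{"wx":0,"wy":0,"wz":0,"tx":0,"ty":0,"tz":0,"gripper":-1},{"wx":0,"wy":0,"wz":0,"tx":0,"ty":0,"tz":0,"gripper":-1},{"wx":0,"wy":0,"wz":0,"tx":0,"ty":0,"tz":0,"gripper":-1},{"wx":0,"wy":0,"wz":0,"tx":0,"ty":0,"tz":0,"gripper":-1}]' 15 | tail -5
python3 - <<'E'
from h import *
o=get_obs();print(o['tool_pos'],o['tool_rot'][2],o['wrist_torque'])
E
python3 -m creep '[{"wx":0,"wy":0,"wz":0,"tx":0,"ty":0,"tz":0,"gripper":-1},{"wx":0,"wy":0,"wz":-2,"tx":0,"ty":0,"tz":0,"gripper":-1},{"wx":0,"wy":0,"wz":-4,"tx":0,"ty":0,"tz":0,"gripper":-1},{"wx":0,"wy":0,"wz":-4,"tx":0,"ty":0,"tz":0,"gripper":-1}]' | tail -5
python3 - <<'E'
from h import *
o=get_obs();print(o['tool_pos'],o['tool_rot'][2],o['wrist_torque'])
E
```

```text
tool_pos: [0.5065, -0.0171, 0.0751]
tool_rot: [180.0, -0.5, 168.9]
force: [-1.3, 0.6, 0.7]
grip_width: 0.0439
grasp_force: 0.0
tool_pos: [0.5115, -0.0175, 0.0807]
tool_rot: [-180.0, 0.1, 168.8]
force: [0.1, 1.1, -0.5]
grip_width: 0.018
grasp_force: 0.0
[ 0.51147135 -0.01752434  0.08074145] 168.81321494573126 [ 0.10688781 -0.18091644 -0.01090906]
tool_pos: [0.5114, -0.0172, 0.0806]
tool_rot: [-180.0, 0.1, 172.9]
force: [0.1, 0.8, 4.2]
grip_width: 0.0158
grasp_force: 15.0
[ 0.51135367 -0.01715199  0.08063895] 172.87729810123184 [ 0.19131385 -0.00213454  0.07681707]
```

```bash
python3 -m creep '[{"wx":0,"wy":0,"wz":-2,"tx":0,"ty":0,"tz":0,"gripper":-1},{"wx":0,"wy":0,"wz":-4,"tx":0,"ty":0,"tz":0,"gripper":-1},{"wx":0,"wy":0,"wz":-4,"tx":0,"ty":0,"tz":0,"gripper":-1}]' | tail -5
python3 - <<'E'
from h import *
o=get_obs();print(o['tool_pos'],o['tool_rot'][2],o['wrist_torque'])
E
python3 -m creep '[{"wx":0,"wy":0,"wz":0,"tx":0,"ty":0,"tz":0,"gripper":0},{"wx":0,"wy":0,"wz":0,"tx":0,"ty":0,"tz":0,"gripper":0},{"wx":0,"wy":0,"wz":0,"tx":0,"ty":0,"tz":0,"gripper":0},{"wx":0,"wy":0,"wz":0,"tx":0,"ty":0,"tz":0,"gripper":0},{"wx":0,"wy":0,"wz":0,"tx":0,"ty":0,"tz":0,"gripper":0}]' | tail -3
python3 -m creep '[{"wx":0,"wy":0,"wz":0,"tx":0,"ty":0,"tz":-20,"gripper":0},{"wx":0,"wy":0,"wz":0,"tx":0,"ty":0,"tz":-50,"gripper":0},{"wx":0,"wy":0,"wz":0,"tx":0,"ty":0,"tz":-80,"gripper":0},{"wx":0,"wy":0,"wz":0,"tx":0,"ty":0,"tz":-100,"gripper":0},{"wx":0,"wy":0,"wz":0,"tx":0,"ty":0,"tz":-100,"gripper":0}]' | tail -5
python3 -m creep '[{"wx":0,"wy":0,"wz":0,"tx":0,"ty":0,"tz":0,"gripper":0},{"wx":0,"wy":0,"wz":0,"tx":0,"ty":0,"tz":0,"gripper":0}]' | head -3
python3 - <<'E'
from h import *
p,d=snap('wrist','w8.png'); c=cam('wrist');f,cx,cy,R,t=c
us,vs=np.meshgrid(np.arange(512),np.arange(384)); P=np.stack([(us-cx)/f*d,(vs-cy)/f*d,d],-1); W=(P-t)@R
o=[.5115,-.016]; r=np.hypot(W[...,0]-o[0],W[...,1]-o[1]); m=(r<.045)&(W[...,2]>.125)&(W[...,2]<.15)&(d>0); k=(r<.03)&(W[...,2]>.1)&(W[...,2]<.12)
q=W[m];e,V=np.linalg.eigh(np.cov(q[:,:2].T)); w=V[:,1]; w=w*np.sign(w[0]); print(np.median(q[:,2]),np.median(W[k][:,2]),'yaw',np.degrees(np.arctan2(w[1],w[0])))
h=cv2.cvtColor(p,cv2.COLOR_RGB2HSV);mm=((h[...,0]>5)&(h[...,0]<20)&(h[...,1]>150)&(vs<230)).astype(np.uint8);n,l,s,ce=cv2.connectedComponentsWithStats(mm)
for k in range(1,n):
  if s[k,4]>15: print(s[k],unproj(c,*ce[k],.08))
for q in('black_knob','burner_cap'):
  optics.read_camera('scene'); print(q,[np.round(x['point'],3) for x in nets.place_of(q,'scene')[:1]])
E
```

```text
tool_pos: [0.5112, -0.0173, 0.0806]
tool_rot: [-180.0, 0.0, 176.8]
force: [-1.0, 0.9, 5.4]
grip_width: 0.0158
grasp_force: 15.0
[ 0.51123092 -0.01728184  0.08064857] 176.83536231229317 [ 0.20065543  0.14216786 -0.02901401]
force: [-0.3, 0.8, -0.4]
grip_width: 0.0394
grasp_force: 0.0
tool_pos: [0.5136, -0.0172, 0.184]
tool_rot: [-179.9, 0.4, 176.8]
force: [0.2, 0.1, 0.8]
grip_width: 0.0435
grasp_force: 0.0
time_s: 19.15
tool_pos: [0.5101, -0.0176, 0.179]
tool_rot: [-180.0, -0.1, 176.8]
0.1341974214920878 0.11042191889148434 yaw -2.6856731937599547
[290 177  14   6  66] [0.5110692  0.03120068 0.08      ]
[164 192  13   6  64] [ 0.5211147  -0.11851914  0.08      ]
black_knob [array([0.561, 0.269, 0.   ])]
burner_cap [array([ 0.423,  0.236, -0.   ])]
```

```bash
python3 -c "
from cell import env
print(env.sign_off())"
```

```text
the job is handed in; nothing more can be done
None
```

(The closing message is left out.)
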